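# Check a hot plate's surface temperature with a contact thermometer

### The job

Pull the yellow contact thermometer straight up out of its holder and stand its copper tip on the yellow spot ringed in red on the hot plate's sloping top, square to that sloping face. Press gently, only until the sprung tip is about half pushed in, and finish while still holding it there with the arm still; leave the blue driver, beaker, bottle and regulator where they are.

Things in the scene. Friction and masses are not known exactly. Their poses are not given: they have to be found in the camera images.
- probe: Contact thermometer, 0.13 kg, upright in holder_a, its collar resting on the holder's top, the tip hanging free inside. Origin: centre of the collar's underside; z up the handle. Black collar 30 mm across, z 0 to 6 mm; yellow flat-sided handle 24 (x) by 20 (y) mm, z 6 to 95 mm, dark display on -x (grip at z = 70 mm from above); below, a 9 mm steel stem and copper tip, down to z = -78 mm.
- tip_point (a point): End of the domed copper tip (12 mm across), on the thermometer's axis, 78 mm below the origin of probe when the tip is not pressed; it moves up with the tip when pressed.
- probe_tip (a joint): How far the sprung copper tip is pushed up into the thermometer: 0 = out (free), 0.012 m = fully in. Spring 400 N/m without preload: 2.4 N at half way (6 mm), 4.8 N fully in, then hard.
- holder_a: Fixed white plastic block 50 x 50 mm, 85 mm high, with a grey band, upright hole 18 mm across; holds the thermometer. Origin at the centre of its underside. Its twin holds the blue driver; which stands on the left varies.
- holder_b: Twin of holder_a, 50 x 50 x 85 mm, fixed; holds the blue driver. Origin at the centre of its underside.
- hotplate: Fixed steel bench hot plate, 220 mm along x by 200 mm along y. Origin at the centre of its underside. Its flat aluminium top slopes at 18 degrees: 70 mm high at its front (-x) edge, where a black knob is, rising to 141 mm at its back (+x) edge.
- heating_face: The sloping aluminium top of the hot plate, 231 mm along its x (up the slope) by 200 mm along its y, fixed. Origin at the centre of the upper surface; z points out of the surface, square to it.
- marked_spot (a point): Centre of the marked spot on the surface of the sloping top, 15 mm up the slope from its centre and 30 mm to -y: a yellow disc 20 mm across in a red ring 30 mm across.
- driver: Bystander: hex driver in holder_b, blue round handle 72 mm high and 30 mm across at the collar, its steel shaft in the hole. Origin: underside of its collar, on its axis, z up.
- beaker: Bystander: glass beaker 60 mm across, 75 mm high, standing loose. Origin at the centre of its underside.
- bottle: Bystander: amber bottle 60 mm across, 130 mm high, standing loose. Origin at the centre of its underside.
- regulator: Bystander: steel gas regulator with a brass gauge and black knob, 64 mm across, 88 mm high, standing loose on its flange. Origin at the centre of its underside.

How it is judged:
By the outcome, as a careful person would: the job done as asked, in the order asked, and still so for the second after the job is handed in, while the arm keeps its last pose, push and grip.
It also fails if it takes over 35 s, if anything falls off the work surface, if the arm or the gripper's body presses on something with over 40 N, if the wrist force passes 120 N, or if a joint passes its speed limit or range.

### The arm

A 7-joint arm with a two-finger parallel gripper is mounted at the origin on the work surface. World frame = base frame: x ahead of the robot, y to its left, z up, the work surface at z = 0. Lengths are in m, angles in degrees, forces in N, time in s.
With the tool pointing down it reaches from about 0.425 to 1.025 m from the base axis. Payload 9.4 kg.
Tool frame: the origin (TCP) lies at the very end of the fingers, on their centre line; the grasp point (between the pads) lies 19 mm behind it (pinch_z is the distance from the TCP to the grasp point, in m); z points along the fingers, y is the line along which they close (so a half turn about z gives the same grasp; the last joint's range is limited). The gripper opens to 85 mm and grips with 20 to 120 N. Pads are 22 mm wide; open, the fingers measure 114 mm over their backs; the gripper's body (76 mm by 85 mm) begins 54 mm behind the grasp point. The pads swing forward as they close: fully open they stand 13 mm farther back than shut.
Start: joints at [66.996, 34.337, -0.143, 91.639, 0.103, 54.024, -4.572], TCP at [0.231, -0.687, 0.197] pointing down, gripper open.
Joint ranges: [-147.43, 147.43], [-19.82, 112.94], [-74.19, 73.91], [6.32, 146.72], [-59.91, 239.91], [6.04, 106.73], [-150.56, 150.56]. Speed limits (degrees/s): [127.2, 127.2, 172.46, 172.46, 180, 180, 180].

### API

Orientations are given as [roll, pitch, yaw] about the fixed x, y, z axes, in that order (R = Rz(yaw) Ry(pitch) Rx(roll)).
In Python, from bench import * gives the robot as it stands. The module is installed in compiled form; this text tells all that it offers.
- The arm moves only by the tool carry_out, never from a script. Its arguments are lists of equal length, an entry for each row: "twist": the turn, a rotation vector about the tool's x, y, z in rad, a list of three; "xyz": the shift along the tool's x, y, z in cm, a list of three; "grip": the opening, from 0 (shut) to 1 (fully open). A call has 1 to 5 rows; each row shifts and turns the commanded pose from where the row before left it, along the tool's axes as they then stand; what a row does not reach is not made up. A row lasts 1/12 s, in which the tool goes at most 41.7 mm and 7.16 degrees, less where a joint would pass 70% of its speed; a pose out of reach is approached as far as the arm can. A call is refused whole if a number of a shift passes 4.17 or a number of a turn 0.125, either way. A call with a gripper value outside its range is refused whole. The fingers move at their own pace and stop on an object; "squeeze" is the grip in N (left out, the last holds). Time passes only in rows, so rows that do not move let the fingers close. It gives the time, the measured TCP pose, the force, the opening and the grip force at its end, in the units of the state.
- read_state(): the state, without advancing time (a new reading comes with each control period).
- read_camera(name): name is "scene" or "top" or "wrist"; returns (picture, depth): 400x640x3 uint8, red, green, blue; 400x640 float32, m along the optical axis (not along the pixel's ray), 0 where there is no reading.
- camera_params(name): a dict with "fx", "fy", "cx", "cy" (pixels), "extrinsics" (4x4, takes a point from camera to world coordinates); the wrist camera has in their place "T_tool_cam" (4x4, takes a point from camera to tool coordinates, whose origin is the TCP and whose axes are the flange's). Camera axes: x right, y down, z forward; pixel columns grow to the right and rows downward; lengths in m; the calibration is good to about 2 mm. The wrist camera is an equidistant fisheye: a pixel r from the principal point sees the ray r / f radians off the axis. A picture is of the moment at which its call begins: read the wrist's pose just before it. camera_params takes no time and is no camera call.
- close_job(): hands the job in; it is judged then, once.
The state is a dict: "time": time; "q": joint angles; "joint_vel": joint speeds; "joint_torque": joint torques, N m; "eef_pos": TCP position; "ee_rot": TCP orientation; "ft_force": force on the tool from outside, world axes, zero at the start; "wrist_torque": the same for the moment, N m; "finger_gap": finger opening in m; "gripper_force": force on a finger pad.
Only numpy, scipy, OpenCV 4.12 (cv2) and the standard library are available. Lean on these libraries where they do the work, as an engineer would, in place of code of your own. Each camera call takes 0.05 s, during which the arm holds its last target. There are 200 camera calls.

## Working session

There is one attempt and no reset: what is moved stays moved. The work goes in short steps, Python scripts to look and compute and a tool call to move; the robot and the scene stay as the last step left them, time stands still between calls to the robot, and variables do not carry over. Pictures are saved under pics/ and viewed, at most 10 in all, crops included, and the job is handed in when it is done.

Besides the shell and the picture viewer there is one more tool, called after "Call:" by a JSON object that holds its "fn" and its "kwargs". carry_out: Moves the arm, as the interface text tells. Its arguments: {"type":"object","properties":{"twist":{"type":"array"},"xyz":{"type":"array"},"grip":{"type":"array"},"squeeze":{"type":"number"}},"required":["twist","xyz","grip"]}

```bash
mkdir -p pics; python3 - <<'E'
from bench import *
import cv2,numpy as np
s=read_state(); print({k:np.round(v,3) for k,v in s.items()})
for n in("scene","top"):
    p,d=read_camera(n); np.savez(n,p=p,d=d); cv2.imwrite(f"pics/{n}.png",p[:,:,::-1]); print(n,camera_params(n))
print(camera_params("wrist"))
E
```

```text
{'time': np.float64(0.0), 'q': array([66.995, 34.384, -0.146, 91.682,  0.105, 54.024, -4.571]), 'joint_vel': array([ 0.085,  0.033,  0.088,  0.02 ,  0.019, -0.019, -0.023]), 'joint_torque': array([-1.0000e-03, -7.7646e+01,  1.5640e+00, -2.5801e+01,  1.2000e-02,
        9.0000e-03, -0.0000e+00]), 'eef_pos': array([ 0.231, -0.687,  0.196]), 'ee_rot': array([-1.7991e+02,  1.0000e-02,  1.8616e+01]), 'ft_force': array([-0.226, -0.228, -1.065]), 'wrist_torque': array([-0.077,  0.008,  0.056]), 'gripper_force': np.float64(0.0), 'finger_gap': np.float64(0.086)}
scene {'fx': 376.93266464462863, 'fy': 376.93266464462863, 'cx': 315.32699094088713, 'cy': 196.27944268582615, 'extrinsics': array([[ 0.59131259,  0.61851649, -0.51748118,  1.04786043],
       [ 0.80637197, -0.44499524,  0.38954266, -0.39802741],
       [ 0.0106619 , -0.64762379, -0.76188565,  0.83708107],
       [ 0.        ,  0.        ,  0.        ,  1.        ]])}
top {'fx': 458.785460322323, 'fy': 458.785460322323, 'cx': 324.87659084155257, 'cy': 199.57809866782176, 'extrinsics': array([[ 0.00232667, -0.99816819,  0.06045538,  0.4529107 ],
       [-0.99992585, -0.00159959,  0.01207244, -0.01529035],
       [-0.01195362, -0.06047899, -0.99809789,  1.50437891],
       [ 0.        ,  0.        ,  0.        ,  1.        ]])}
{'fx': 309.70691628693146, 'fy': 309.70691628693146, 'cx': 321.05072946018754, 'cy': 200.48808343658612, 'T_tool_cam': array([[ 3.54311224e-04, -9.56934847e-01, -2.90302556e-01,
         7.39273269e-02],
       [ 9.99999727e-01,  1.50700424e-04,  7.23729902e-04,
         6.47292228e-04],
       [-6.48813645e-04, -2.90302733e-01,  9.56934638e-01,
        -1.77433998e-01],
       [ 0.00000000e+00,  0.00000000e+00,  0.00000000e+00,
         1.00000000e+00]])}
```

View pics/scene.png

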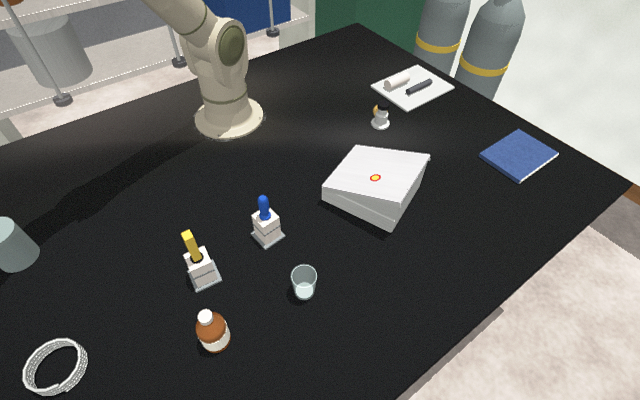

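View pics/top.png

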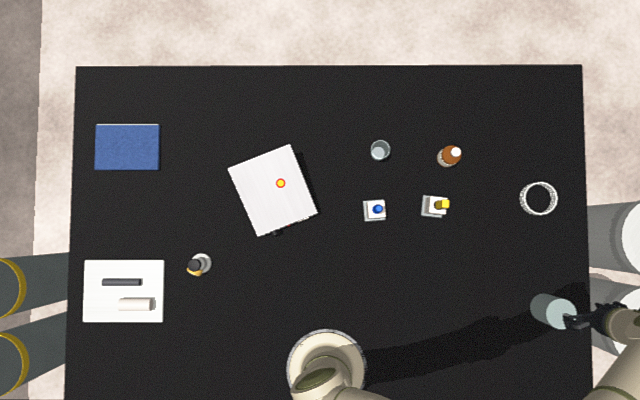

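The scene view shows the yellow probe at (190,245) with the driver at (265,210) and the red-ringed spot at (375,178). In the top view the probe is at about (442,204), the spot at (280,183), and the plate's knob side (278,233) faces the robot.

```bash
cat > h.py <<'E'
import numpy as np,cv2
from bench import *
def cloud(n,m,d):
    c=camera_params(n); v,u=np.nonzero(m&(d>0)); z=d[v,u]
    P=np.c_[(u-c['cx'])/c['fx']*z,(v-c['cy'])/c['fy']*z,z]; T=c['extrinsics']
    return P@T[:3,:3].T+T[:3,3]
def ray(n,u,v):
    c=camera_params(n);T=c['extrinsics']; r=T[:3,:3]@[(u-c['cx'])/c['fx'],(v-c['cy'])/c['fy'],1]
    return T[:3,3],r/np.linalg.norm(r)
def tri(r1,r2):
    A=[];b=[]
    M=[np.eye(3)-np.outer(r[1],r[1]) for r in(r1,r2)]
    x=np.linalg.solve(M[0]+M[1],M[0]@r1[0]+M[1]@r2[0])
    return x,[np.linalg.norm(M[i]@(x-r[0])) for i,r in enumerate((r1,r2))]
def box(m,a): 
    o=np.zeros_like(m); o[a[1]:a[3],a[0]:a[2]]=1; return m&o
E
python3 - <<'E'
from h import *
I={n:np.load(n+'.npz') for n in('scene','top')}
hb={'scene':(170,220,215,275),'top':(425,190,460,220)}; sb={'scene':(365,168,388,188),'top':(272,175,289,192)}
fb={'scene':(315,140,435,232),'top':(225,140,322,240)}; C={}
for n in I:
    p,d=I[n]['p'],I[n]['d']; H=cv2.cvtColor(p,cv2.COLOR_RGB2HSV)
    y=(H[...,0]>20)&(H[...,0]<35)&(H[...,1]>150)&(H[...,2]>50)
    Y=box(y,hb[n]); P=cloud(n,Y,d); print(n,'handle px',Y.sum(),'pts',P.min(0).round(3),P.max(0).round(3))
    t=P[:,2]>np.percentile(P[:,2],99)-.004; print('  top pts',P[t].mean(0).round(4),t.sum(), np.ptp(P[t],axis=0).round(3))
    mid=(P[:,2]>.1)&(P[:,2]<.16)
    for z in np.arange(.1,.19,.01):
        k=abs(P[:,2]-z)<.005
        if k.sum()>3: print('   z',round(z,2),P[k].mean(0).round(4),k.sum(), np.ptp(P[k],axis=0).round(3))
    S=box((H[...,1]>120)&(H[...,2]>80),sb[n]); v,u=np.nonzero(S); C[n]=(u.min()+u.max())/2,(v.min()+v.max())/2
    print('  spot',C[n],u.mean(),v.mean(),S.sum(),cloud(n,S,d).mean(0).round(4)); C[n]=(u.mean(),v.mean())
    F=box(H[...,1]<60,fb[n])&(H[...,2]>100); Q=cloud(n,F,d); Q=Q[Q[:,2]>.06]
    best=None;rg=np.random.default_rng(0)
    for i in range(300):
        a,b,c=Q[rg.integers(len(Q),size=3)];w=np.cross(b-a,c-a)
        if np.linalg.norm(w)<1e-6: continue
        w/=np.linalg.norm(w);k=abs((Q-a)@w)<.003
        if best is None or k.sum()>best.sum():best=k
    K=Q[best];m=K.mean(0);w=np.linalg.svd(K-m,full_matrices=False)[2][2];w*=np.sign(w[2])
    print('  plane',len(Q),len(K),m.round(4),w.round(4),'tilt',np.degrees(np.arccos(w[2])),'yaw up',np.degrees(np.arctan2(-w[1],-w[0])))
    r=cv2.minAreaRect(K[:,:2].astype(np.float32)); print('  rect',r)
    W=box(H[...,1]<60,(hb[n][0]-15,hb[n][1]-5,hb[n][2]+15,hb[n][3]+25))&(H[...,2]>130);Q=cloud(n,W,d);Q=Q[(Q[:,2]>.075)&(Q[:,2]<.095)]
    print('  holdertop',len(Q),Q.mean(0).round(4),cv2.minAreaRect(Q[:,:2].astype(np.float32)))
print(tri(ray('scene',*C['scene']),ray('top',*C['top'])))
E
```

```text
scene handle px 250 pts [ 0.37  -0.354 -0.003] [ 0.542 -0.315  0.18 ]
  top pts [ 0.5324 -0.3438  0.1774] 28 [0.024 0.019 0.005]
   z 0.1 [ 0.539  -0.3453  0.1003] 24 [0.007 0.019 0.009]
   z 0.11 [ 0.5388 -0.3441  0.1097] 24 [0.008 0.02  0.009]
   z 0.12 [ 0.5391 -0.3445  0.1198] 25 [0.004 0.018 0.01 ]
   z 0.13 [ 0.539  -0.3442  0.1301] 21 [0.003 0.015 0.009]
   z 0.14 [ 0.5391 -0.3444  0.1402] 28 [0.005 0.018 0.01 ]
   z 0.15 [ 0.5392 -0.3451  0.1501] 25 [0.007 0.019 0.01 ]
   z 0.16 [ 0.5383 -0.3452  0.1601] 32 [0.02  0.018 0.01 ]
   z 0.17 [ 0.5385 -0.3442  0.1701] 27 [0.021 0.019 0.009]
   z 0.18 [ 0.5324 -0.3438  0.1774] 28 [0.024 0.019 0.005]
  spot (np.float64(375.0), np.float64(177.0)) 374.9056603773585 177.30188679245282 53 [0.5929 0.1411 0.1098]
  plane 4976 3816 [0.5792 0.1606 0.1071] [-0.2879 -0.114   0.9509] tilt 18.035814538169856 yaw up 21.605146609588402
  rect ((0.570020318031311, 0.16391924023628235), (0.22164000570774078, 0.20474141836166382), 21.85818862915039)
  holdertop 311 [ 0.5351 -0.3441  0.0833] ((0.5283684730529785, -0.34356656670570374), (0.050058197230
[... 534 characters left out ...]
0.5193 -0.3362  0.1716] 10 [0.017 0.006 0.01 ]
   z 0.18 [ 0.5233 -0.3451  0.1801] 51 [0.02  0.02  0.009]
  spot (np.float64(280.0), np.float64(183.0)) 280.171875 182.828125 64 [0.5884 0.1383 0.1103]
  plane 4797 3335 [0.5661 0.1637 0.1057] [-0.2878 -0.1185  0.9503] tilt 18.135371290885768 yaw up 22.372600358659138
  rect ((0.5649217367172241, 0.16219694912433624), (0.22054095566272736, 0.19995394349098206), 21.709056854248047)
  holdertop 167 [ 0.5222 -0.3383  0.0852] ((0.5237765908241272, -0.34475135803222656), (0.05105561763048172, 0.050534725189208984), 83.56878662109375)
(array([0.59029302, 0.14043484, 0.10787597]), [np.float64(0.0025037639069583847), np.float64(0.0025037639069583318)])
```

```bash
python3 - <<'E'
from h import *
p,d=read_camera("wrist"); cv2.imwrite("pics/w0.png",p[:,:,::-1])
I=np.load('top.npz')
m=np.zeros((400,640),bool); m[295:325,532:575]=1
P=cloud('top',m,I['d']);P=P[P[:,2]>.03];print(len(P),P.min(0),P.max(0),np.median(P,axis=0))
E
```

```text
1016 [ 0.15978441 -0.74366168  0.03051447] [ 0.24383619 -0.61305726  0.34115516] [ 0.21324082 -0.67440056  0.10956973]
```

View pics/w0.png

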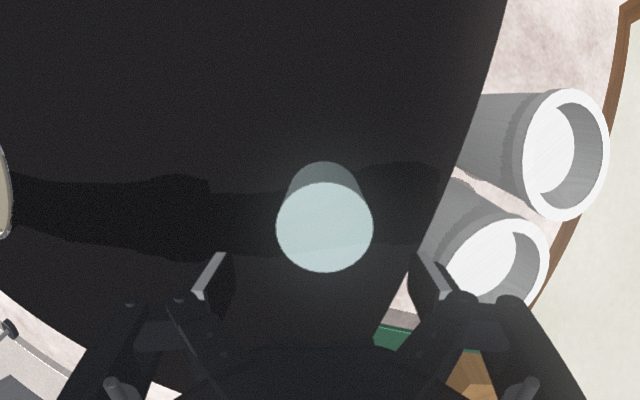

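The wrist view shows a teal cylinder (325,225) standing on the bench below the open fingers. Its top is at about 0.11 m and the TCP is at 0.196 m, so it is clear. I'll rise and travel to above the probe.

Call:
{"fn": "carry_out", "kwargs": {"twist": [[0,0,0],[0,0,0],[0,0,0],[0,0,0],[0,0,0]], "xyz": [[2.0,-1.0,-1.5],[3.2,-1.9,-1.2],[3.2,-1.9,-1.2],[3.2,-1.9,-1.2],[3.2,-1.9,-1.2]], "grip": [1,1,1,1,1]}}

```text
time: 0.57
eef_pos: [0.3449, -0.5568, 0.2599]
ee_rot: [-180.0, 0.0, 18.6]
ft_force: [0.3, -0.0, 0.3]
finger_gap: 0.0851
gripper_force: 0.0
```

Call:
{"fn": "carry_out", "kwargs": {"twist": [[0,0,0.11],[0,0,0.11],[0,0,0.11],[0,0,0.108],[0,0,0]], "xyz": [[0,0,0],[0,0,0],[0,0,0],[0,0,0],[0,0,0]], "grip": [1,1,1,1,1]}}

```text
time: 0.98
eef_pos: [0.3443, -0.558, 0.2595]
ee_rot: [-180.0, 0.0, -6.7]
ft_force: [-0.7, -0.7, -0.1]
finger_gap: 0.0854
gripper_force: 0.0
```

Call:
{"fn": "carry_out", "kwargs": {"twist": [[0,0,0],[0,0,0],[0,0,0],[0,0,0],[0,0,0]], "xyz": [[1.9,-2.9,0],[1.9,-2.9,0],[1.9,-2.9,0],[1.9,-2.9,0],[1.9,-2.9,0]], "grip": [1,1,1,1,1]}}

```text
time: 1.4
eef_pos: [0.4556, -0.4237, 0.2595]
ee_rot: [-180.0, 0.0, -6.3]
ft_force: [1.2, -1.4, 0.4]
finger_gap: 0.0858
gripper_force: 0.0
```

Call:
{"fn": "carry_out", "kwargs": {"twist": [[0,0,0],[0,0,0],[0,0,0],[0,0,0]], "xyz": [[2.0,-2.9,0],[2.0,-2.9,0],[2.0,-3.0,0],[0,0,0]], "grip": [1,1,1,1]}}

```text
time: 1.73
eef_pos: [0.5301, -0.3367, 0.2593]
ee_rot: [-179.8, -0.1, -5.7]
ft_force: [1.4, 0.6, -1.5]
finger_gap: 0.0855
gripper_force: 0.0
```

```bash
python3 - <<'E'
from h import *
s=read_state();print(s['eef_pos'],s['ee_rot'])
p,d=read_camera("wrist"); np.savez('w1',p=p,d=d,pos=s['eef_pos'],rot=s['ee_rot']); cv2.imwrite("pics/w1.png",p[:,:,::-1])
E
```

```text
[ 0.53014617 -0.33673346  0.25929735] [-1.79778698e+02 -1.09483082e-01 -5.71581983e+00]
```

View pics/w1.png

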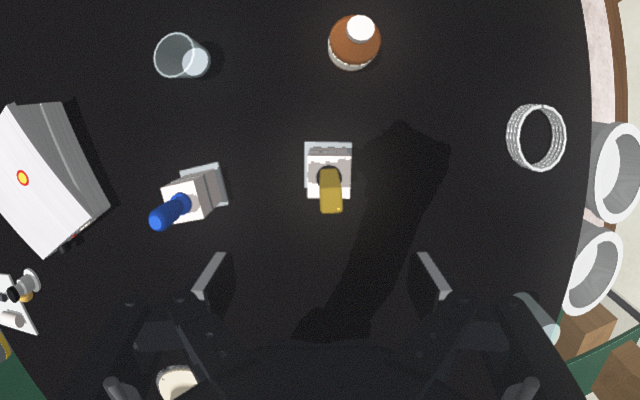

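The wrist view shows the probe between the fingers: handle top about (331,205), collar (329,178), holder square (328,170). Next I'll compute positions from the wrist depth.

```bash
cat >> h.py <<'E'
from scipy.spatial.transform import Rotation as R
def wray(u,v,pos,rot):
    c=camera_params('wrist');a=(np.asarray(u)-c['cx'])/c['fx'];b=(np.asarray(v)-c['cy'])/c['fy'];t=np.hypot(a,b);k=np.sin(t)/np.maximum(t,1e-9)
    D=np.stack([a*k,b*k,np.cos(t)],-1); T=np.eye(4);T[:3,:3]=R.from_euler('xyz',rot,degrees=True).as_matrix();T[:3,3]=pos;T=T@c['T_tool_cam']
    return T[:3,3],D@T[:3,:3].T,D[...,2]
def wcloud(m,d,pos,rot):
    v,u=np.nonzero(m&(d>0));o,D,cz=wray(u,v,pos,rot);return o+D*(d[v,u]/cz)[:,None]
E
python3 - <<'E'
from h import *
w=np.load('w1.npz');H=cv2.cvtColor(w['p'],cv2.COLOR_RGB2HSV);d=w['d']
Y=box((H[...,0]>18)&(H[...,0]<36)&(H[...,1]>110),(300,140,360,230))
P=wcloud(Y,d,w['pos'],w['rot']);print(len(P),P.min(0),P.max(0))
t=abs(P[:,2]-np.percentile(P[:,2],90))<.004;q=P[t];print('top',len(q),q.mean(0),cv2.minAreaRect(q[:,:2].astype(np.float32)),np.median(q[:,2]))
s=P[~t];
for z in(.11,.13,.15,.17):
    k=s[abs(s[:,2]-z)<.008]; print(z,len(k),k.mean(0).round(4),np.polyfit(k[:,1],k[:,0],1).round(3),k[:,1].min(),k[:,1].max())
W=box((H[...,1]<60)&(H[...,2]>130),(295,135,360,215));Q=wcloud(W,d,w['pos'],w['rot']);Q=Q[abs(Q[:,2]-.085)<.006];print('holder',len(Q),Q[:,2].mean(),cv2.minAreaRect(Q[:,:2].astype(np.float32)))
E
```

```text
932 [ 0.45190549 -0.36166777 -0.00128272] [ 0.53865989 -0.32901515  0.18194005]
top 561 [ 0.5267168  -0.34507028  0.1798474 ] ((0.526235818862915, -0.34466591477394104), (0.01922317035496235, 0.024180201813578606), 85.21559143066406) 0.17996570305032572
0.11 43 [ 0.5374 -0.3462  0.1098] [0.036 0.55 ] -0.3546281616522062 -0.3365430696090659
0.13 69 [ 0.5376 -0.3456  0.131 ] [0.014 0.542] -0.3552140197367289 -0.3355103415583449
0.15 70 [ 0.5376 -0.3445  0.1503] [0.009 0.541] -0.3551118695289838 -0.3357118677519082
0.17 76 [ 0.5375 -0.3447  0.1699] [-0.016  0.532] -0.35445828806686025 -0.3351064337900166
holder 1136 0.0850473458962521 ((0.525461733341217, -0.3452492356300354), (0.0504148006439209, 0.05117594450712204), 83.70789337158203)
```

Call:
{"fn": "carry_out", "kwargs": {"twist": [[0,0,0],[0,0,0],[0,0,0]], "xyz": [[-0.3,0.84,0],[0,0,0],[0,0,0]], "grip": [1,1,1]}}

```text
time: 2.03
eef_pos: [0.5188, -0.3548, 0.2596]
ee_rot: [179.9, 0.0, -6.6]
ft_force: [-0.5, -0.7, 1.1]
finger_gap: 0.0852
gripper_force: 0.0
```

```bash
cat > m.py <<'E'
from h import *
s=read_state();pos,rot=s['eef_pos'],s['ee_rot'];print(pos,rot,abs(s['joint_vel']).max())
p,d=read_camera("wrist");H=cv2.cvtColor(p,cv2.COLOR_RGB2HSV)
Y=(H[...,0]>18)&(H[...,0]<36)&(H[...,1]>110);Y[:,:250]=0;Y[:,400:]=0;Y[:130]=0
P=wcloud(Y,d,pos,rot);q=P[abs(P[:,2]-.18)<.004]
print('top',len(q),q.mean(0),cv2.minAreaRect(q[:,:2].astype(np.float32)))
W=(H[...,1]<60)&(H[...,2]>130);Q=wcloud(W,d,pos,rot);Q=Q[(abs(Q[:,2]-.085)<.006)&(np.hypot(Q[:,0]-.526,Q[:,1]+.345)<.04)];print('holder',len(Q),Q[:,2].mean(),cv2.minAreaRect(Q[:,:2].astype(np.float32)))
E
python3 m.py
```

```text
[ 0.51880479 -0.35477287  0.25964247] [ 1.79947045e+02  3.77676228e-02 -6.63991804e+00] 0.8218820209910073
top 585 [ 0.52667658 -0.34546959  0.1796958 ] ((0.5262413024902344, -0.3450931906700134), (0.019145019352436066, 0.024284055456519127), 83.34693145751953)
holder 1100 0.08506433207259594 ((0.5258452892303467, -0.3453778028488159), (0.05045904964208603, 0.04954484850168228), 83.34554290771484)
```

Call:
{"fn": "carry_out", "kwargs": {"twist": [[0,0,0],[0,0,0],[0,0,0],[0,0,0],[0,0,0]], "xyz": [[0.62,-1.06,0],[0,0,0],[0,0,3.0],[0,0,3.0],[0,0,0]], "grip": [1,1,1,1,1]}}

```text
time: 2.5
eef_pos: [0.5258, -0.3404, 0.1949]
ee_rot: [-179.8, 0.4, -6.4]
ft_force: [-1.5, 0.9, -0.3]
finger_gap: 0.0853
gripper_force: 0.0
```

Call:
{"fn": "carry_out", "kwargs": {"twist": [[0,0,0],[0,0,0],[0,0,0],[0,0,0],[0,0,0]], "xyz": [[0,0,2.4],[0,0,2.4],[0,0,1.5],[0,0,0],[0,0,0]], "grip": [1,1,1,1,1]}}

```text
time: 2.92
eef_pos: [0.5282, -0.3424, 0.1372]
ee_rot: [-180.0, 0.0, -6.5]
ft_force: [-0.3, -0.7, 0.9]
finger_gap: 0.0853
gripper_force: 0.0
```

Call:
{"fn": "carry_out", "kwargs": {"twist": [[0,0,0],[0,0,0],[0,0,0]], "xyz": [[0,0,0],[0,0,0],[0,0,0]], "grip": [1,1,1]}}

```text
time: 3.17
eef_pos: [0.5286, -0.3429, 0.1381]
ee_rot: [180.0, -0.1, -6.5]
ft_force: [-0.4, 0.9, -0.2]
finger_gap: 0.0854
gripper_force: 0.0
```

Call:
{"fn": "carry_out", "kwargs": {"twist": [[0,0,0],[0,0,0],[0,0,0]], "xyz": [[-0.21,0.23,0.2],[0,0,0],[0,0,0]], "grip": [1,1,1]}}

```text
time: 3.42
eef_pos: [0.5253, -0.3448, 0.1348]
ee_rot: [180.0, 0.0, -6.5]
ft_force: [0.3, 0.1, 0.4]
finger_gap: 0.0858
gripper_force: 0.0
```

Call:
{"fn": "carry_out", "kwargs": {"twist": [[0,0,0],[0,0,0],[0,0,0],[0,0,0],[0,0,0]], "xyz": [[0,0,0],[0,0,0],[0,0,0],[0,0,0],[0,0,0]], "grip": [0.6,0.45,0.35,0.28,0.2], "squeeze": 60}}

```text
time: 3.83
eef_pos: [0.5256, -0.3445, 0.1346]
ee_rot: [-180.0, 0.0, -6.5]
ft_force: [0.6, -0.4, -0.2]
finger_gap: 0.0254
gripper_force: 0.0
```

Call:
{"fn": "carry_out", "kwargs": {"twist": [[0,0,0],[0,0,0],[0,0,0],[0,0,0],[0,0,0]], "xyz": [[0,0,0],[0,0,0],[0,0,0],[0,0,0],[0,0,0]], "grip": [0,0,0,0,0], "squeeze": 60}}

```text
time: 4.25
eef_pos: [0.5258, -0.3447, 0.1349]
ee_rot: [180.0, -0.0, -6.5]
ft_force: [1.3, -0.2, 2.6]
finger_gap: 0.0181
gripper_force: 59.5
```

Call:
{"fn": "carry_out", "kwargs": {"twist": [[0,0,0],[0,0,0],[0,0,0],[0,0,0],[0,0,0]], "xyz": [[0,0,-1.0],[0,0,-2.0],[0,0,-2.5],[0,0,-2.5],[0,0,-2.5]], "grip": [0,0,0,0,0]}}

```text
time: 4.67
eef_pos: [0.5249, -0.3443, 0.2409]
ee_rot: [-180.0, 0.1, -6.5]
ft_force: [-0.0, 0.1, -1.4]
finger_gap: 0.0182
gripper_force: 59.0
```

Call:
{"fn": "carry_out", "kwargs": {"twist": [[0,0,0],[0,0,0],[0,0,0],[0,0,0],[0,0,0]], "xyz": [[0,0,-2.5],[0,0,-2.5],[0,0,-2.5],[0,0,0],[0,0,0]], "grip": [0,0,0,0,0]}}

```text
time: 5.08
eef_pos: [0.5256, -0.3448, 0.3162]
ee_rot: [179.9, -0.1, -6.5]
ft_force: [-0.6, -0.3, -1.4]
finger_gap: 0.0183
gripper_force: 59.1
```

Call:
{"fn": "carry_out", "kwargs": {"twist": [[0,0,0],[0,0,0]], "xyz": [[0,0,0],[0,0,0]], "grip": [0,0]}}

```text
time: 5.25
eef_pos: [0.5248, -0.3441, 0.3134]
ee_rot: [-179.9, 0.1, -6.5]
ft_force: [-0.5, 0.4, -2.4]
finger_gap: 0.0185
gripper_force: 59.0
```

```bash
python3 - <<'E'
from h import *
s=read_state();print(s['eef_pos'],s['ee_rot'],s['finger_gap'],abs(s['joint_vel']).max())
p,d=read_camera("scene"); np.savez('s2',p=p,d=d); cv2.imwrite("pics/s2.png",cv2.resize(p[100:300,100:420,::-1],(800,500)))
p,d=read_camera("wrist"); np.savez('w2',p=p,d=d,pos=s['eef_pos'],rot=s['ee_rot'])
E
```

```text
[ 0.52476915 -0.34407793  0.31339246] [-1.79947357e+02  1.36098015e-01 -6.47835160e+00] 0.018522673992457245 0.3275099563857754
```

View pics/s2.png

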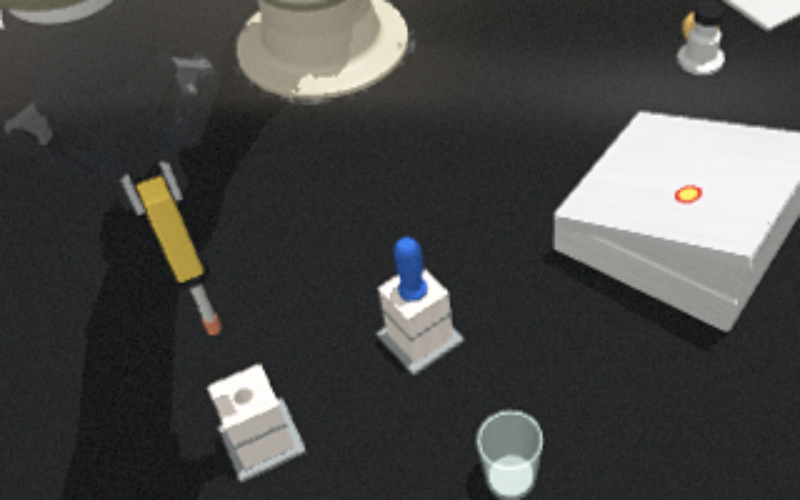

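The scene crop shows the probe out of its holder and held between the pads, with the copper tip at crop (212,325). Holder hole is empty and the driver is undisturbed. Next I'll measure the probe's axis and tip relative to the tool.

```bash
python3 - <<'E'
from h import *
s=np.load('s2.npz');w=np.load('w2.npz');pos,rot=w['pos'],w['rot'];Rm=R.from_euler('xyz',rot,degrees=True).as_matrix()
for n,p,d in(('scene',s['p'],s['d']),('wrist',w['p'],w['d'])):
    H=cv2.cvtColor(p,cv2.COLOR_RGB2HSV)
    f=(lambda m:cloud('scene',m,d)) if n=='scene' else (lambda m:wcloud(m,d,pos,rot))
    T=(f(np.ones(d.shape,bool))-pos)@Rm; hue=H[d>0]
    near=(np.hypot(T[:,0],T[:,1])<.03)
    Y=near&(abs(hue[:,0].astype(int)-27)<9)&(hue[:,1]>110)
    for z in np.arange(-.02,.05,.01):
        k=T[Y&(abs(T[:,2]-z)<.005)]
        if len(k)>5: print(n,'z',round(z,2),k.mean(0).round(4),k.min(0).round(4),k.max(0).round(4),len(k))
    C=near&((hue[:,0]<14)|(hue[:,0]>172))&(hue[:,1]>70)&(T[:,2]>.1)&(T[:,2]<.15);k=T[C]
    if len(k): print(n,'copper',len(k),k.mean(0),k.min(0),k.max(0))
    for z in(.07,.09,.11):
        k=T[near&(abs(T[:,2]-z)<.008)]
        if len(k)>3: print(n,'stem',z,k.mean(0).round(4),np.ptp(k,axis=0).round(3),len(k))
E
```

```text
scene z -0.02 [ 0.0134 -0.0011 -0.0201] [ 0.011  -0.0107 -0.0249] [ 0.0154  0.0082 -0.0151] 51
scene z -0.01 [ 0.0134 -0.0012 -0.0101] [ 0.0102 -0.0112 -0.0148] [ 0.0151  0.0087 -0.0056] 43
scene z 0.0 [ 0.0132 -0.0011 -0.0004] [ 0.0109 -0.0108 -0.005 ] [0.0152 0.0085 0.005 ] 46
scene z 0.01 [ 0.0134 -0.0018  0.0096] [ 0.0113 -0.011   0.0051] [0.0156 0.0082 0.0149] 45
scene z 0.02 [ 0.0134 -0.0008  0.02  ] [ 0.0101 -0.0109  0.0152] [0.0166 0.0081 0.0249] 42
scene z 0.03 [ 0.0132 -0.0017  0.0301] [ 0.0116 -0.0111  0.0259] [0.0149 0.0086 0.035 ] 40
scene z 0.04 [ 0.0119 -0.0007  0.0394] [-0.0051 -0.0115  0.0352] [0.0149 0.01   0.045 ] 35
scene copper 34 [ 0.00654465 -0.00134344  0.11481388] [ 0.00239463 -0.00700241  0.10532732] [0.00971989 0.00450348 0.12542148]
scene stem 0.07 [ 0.0056 -0.0012  0.0704] [0.006 0.008 0.013] 23
scene stem 0.09 [ 0.0054 -0.0013  0.0899] [0.006 0.009 0.016] 25
scene stem 0.11 [ 0.006  -0.0012  0.1099] [0.007 0.011 0.016] 33
wrist z -0.02 [ 0.012   0.0009 -0.0201] [ 0.0094 -0.0091 -0.025 ] [ 0.0128  0.0108 -0.015 ] 231
wrist z -0.01 [ 0.012   0.0009 -0.0102] [ 0.0094 -0.0093 -0.0149] [ 0.0131  0.0108 -0.005 ] 203
wrist z 0.0 [ 0.0122  0.0006 -0.0003] [ 0.0096 -0.009  -0.0049] [0.0129 0.0103 0.005 ] 175
wrist z 0.01 [0.0121 0.0006 0.0101] [ 0.0091 -0.0091  0.005 ] [0.013  0.0105 0.0149] 145
wrist z 0.02 [0.0122 0.0008 0.0202] [ 0.0102 -0.0087  0.0152] [0.0131 0.0103 0.0249] 132
wrist z 0.03 [0.0121 0.0008 0.0308] [ 0.0094 -0.0092  0.025 ] [0.0128 0.0105 0.035 ] 112
wrist z 0.04 [0.008  0.0011 0.0387] [-0.0066 -0.0114  0.035 ] [0.013  0.013  0.0449] 53
wrist copper 65 [0.00418683 0.00069644 0.10948142] [-0.00078366 -0.00496859  0.10566853] [0.00715139 0.00651024 0.11981357]
wrist stem 0.09 [0.0045 0.0004 0.0943] [0.003 0.006 0.008] 19
wrist stem 0.11 [0.0041 0.0007 0.109 ] [0.008 0.012 0.014] 79
```

Call:
{"fn": "carry_out", "kwargs": {"twist": [[0,0,0],[0,0,0],[0,0,0],[0,0,0],[0,0,0]], "xyz": [[-0.15,-2.0,0],[-0.31,-3.5,0],[-0.31,-3.5,0],[-0.31,-3.5,0],[-0.31,-3.5,0]], "grip": [0,0,0,0,0]}}

```text
time: 5.77
eef_pos: [0.5292, -0.1825, 0.3139]
ee_rot: [-180.0, 0.1, -6.5]
ft_force: [-0.0, 0.8, -0.8]
finger_gap: 0.0184
gripper_force: 59.1
```

Call:
{"fn": "carry_out", "kwargs": {"twist": [[0,0,0],[0,0,0],[0,0,0],[0,0,0],[0,0,0]], "xyz": [[-0.31,-3.5,0],[-0.31,-3.5,0],[-0.31,-3.5,0],[-0.31,-3.5,0],[-0.31,-3.5,0]], "grip": [0,0,0,0,0]}}

```text
time: 6.18
eef_pos: [0.5337, -0.0068, 0.3141]
ee_rot: [180.0, 0.1, -6.5]
ft_force: [1.4, 0.3, -0.8]
finger_gap: 0.0181
gripper_force: 59.1
```

Call:
{"fn": "carry_out", "kwargs": {"twist": [[0,0,0],[0,0,0],[0,0,0],[0,0,0],[0,0,0]], "xyz": [[-0.31,-3.5,0],[-0.31,-3.5,0],[-0.31,-3.5,0],[-0.15,-2.0,0],[0,0,0]], "grip": [0,0,0,0,0]}}

```text
time: 6.6
eef_pos: [0.5369, 0.1228, 0.3139]
ee_rot: [-179.9, 0.1, -6.1]
ft_force: [-0.2, -0.5, -0.8]
finger_gap: 0.0184
gripper_force: 59.1
```

Call:
{"fn": "carry_out", "kwargs": {"twist": [[0,0,-0.1],[0,0,-0.1],[0,0,-0.1],[0,0,-0.1],[0,0,-0.096]], "xyz": [[0,0,0],[0,0,0],[0,0,0],[0,0,0],[0,0,0]], "grip": [0,0,0,0,0]}}

```text
time: 7.02
eef_pos: [0.5373, 0.1162, 0.3139]
ee_rot: [180.0, 0.1, 22.2]
ft_force: [-0.0, -0.5, -1.3]
finger_gap: 0.0185
gripper_force: 59.1
```

Call:
{"fn": "carry_out", "kwargs": {"twist": [[0,0.08,0],[0,0.08,0],[0,0.08,0],[0,0.074,0],[0,0,0]], "xyz": [[0,0,0],[0,0,0],[0,0,0],[0,0,0],[0,0,0]], "grip": [0,0,0,0,0]}}

```text
time: 7.43
eef_pos: [0.5345, 0.1146, 0.3133]
ee_rot: [180.0, -18.0, 21.8]
ft_force: [-2.0, -0.2, -2.1]
finger_gap: 0.0185
gripper_force: 59.1
```

Call:
{"fn": "carry_out", "kwargs": {"twist": [[0,0,0],[0,0,0],[0,0,0],[0,0,0]], "xyz": [[0,0,0],[0,0,0],[0,0,0],[0,0,0]], "grip": [0,0,0,0]}}

```text
time: 7.77
eef_pos: [0.5383, 0.1174, 0.3145]
ee_rot: [-180.0, -17.9, 21.9]
ft_force: [0.2, 0.7, -1.5]
finger_gap: 0.0181
gripper_force: 59.1
```

```bash
cat > n.py <<'E'
from h import *
O=[]
for i in range(4):
    s=read_state();pos,rot=s['eef_pos'],s['ee_rot']
    p,d=read_camera("wrist");H=cv2.cvtColor(p,cv2.COLOR_RGB2HSV);Rm=R.from_euler('xyz',rot,degrees=True).as_matrix()
    P=wcloud(np.ones(d.shape,bool),d,pos,rot);hue=H[d>0].astype(int);T=(P-pos)@Rm
    sat=(hue[:,1]>110)&((hue[:,0]<36)|(hue[:,0]>170))&(hue[:,2]>60)
    near=np.linalg.norm(P-[.59,.14,.109],axis=1)<.035
    fl=(np.linalg.norm(P-[.59,.14,.109],axis=1)<.07)&(hue[:,1]<60)&(hue[:,2]>100)
    F=P[fl]
    for _ in range(4):
        m=F.mean(0);n=np.linalg.svd(F-m,full_matrices=False)[2][2];n*=np.sign(n[2]);r=abs((F-m)@n);F=F[r<max(.002,2*r.std())]
    q=P[sat&near&(abs((P-m)@n)<.004)]; c=cv2.minEnclosingCircle(q[:,:2].astype(np.float32))
    uv=np.argwhere(d>0)[sat&near&(abs((P-m)@n)<.004)]
    cen=q.mean(0);cen-=n*((cen-m)@n)
    t=cen-pos;tt=t@Rm
    O.append(np.r_[pos,rot,n,cen,tt,Rm.T@n]);print(len(q),len(F),pos.round(4),rot.round(2),'n',n.round(4),'spot',cen.round(4),'tool',tt.round(4),'n_tool',(Rm.T@n).round(4),abs(s['joint_vel']).max().round(2),'circ',np.round(c[0],4),round(c[1],4),'F',s['ft_force'].round(1))
cv2.imwrite("pics/"+__import__('sys').argv[1]+".png",p[:,:,::-1])
print('mean spot_tool',np.mean(O,0)[12:15].round(4),'n_tool',np.mean(O,0)[15:].round(4))
E
python3 n.py w3
```

```text
313 7131 [0.5383 0.1174 0.3145] [-179.98  -17.94   21.95] n [-0.2876 -0.1143  0.9509] spot [0.593  0.1402 0.1111] tool [-0.0063 -0.0007  0.2118] n_tool [-0.0016 -0.0017 -1.    ] 0.47 circ [0.5922 0.1396] 0.0139 F [ 0.2  0.7 -1.5]
321 7139 [0.5382 0.1174 0.3145] [-179.98  -17.94   21.95] n [-0.288  -0.1138  0.9509] spot [0.5932 0.1402 0.1112] tool [-0.0061 -0.0006  0.2117] n_tool [-0.0016 -0.0023 -1.    ] 0.44 circ [0.5921 0.1394] 0.0141 F [-0.5 -0.2 -1.9]
327 7137 [0.5381 0.1173 0.3145] [-179.98  -17.95   21.95] n [-0.2878 -0.1142  0.9509] spot [0.5931 0.1402 0.1112] tool [-0.006  -0.0005  0.2117] n_tool [-0.0015 -0.0019 -1.    ] 0.55 circ [0.5919 0.1394] 0.014 F [ 0.8  0.1 -1.2]
329 7149 [0.5379 0.1173 0.3144] [-179.99  -17.95   21.95] n [-0.2878 -0.1141  0.9509] spot [0.593  0.1401 0.1111] tool [-0.006  -0.0006  0.2118] n_tool [-0.0014 -0.002  -1.    ] 0.32 circ [0.5918 0.1396] 0.0142 F [ 0.6  0.6 -1. ]
mean spot_tool [-0.0061 -0.0006  0.2118] n_tool [-0.0015 -0.002  -1.    ]
```

View pics/w3.png

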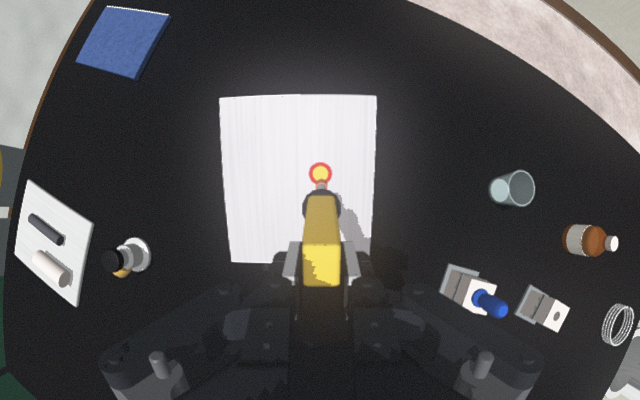

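The wrist view shows the ring at (320,173), its lower rim just covered by the copper tip at (321,187). The plate's normal lines up with the tool to about 0.1°. I'll correct sideways by 7 mm and come nearer.

Call:
{"fn": "carry_out", "kwargs": {"twist": [[0,0,0],[0,0,0],[0,0,0],[0,0,0],[0,0,0]], "xyz": [[-0.7,-0.1,0],[0,0,2.0],[0,0,2.0],[0,0,1.5],[0,0,0]], "grip": [0,0,0,0,0]}}

```text
time: 8.38
eef_pos: [0.5455, 0.1216, 0.2574]
ee_rot: [-180.0, -17.7, 21.9]
ft_force: [-0.2, 0.5, -1.7]
finger_gap: 0.0183
gripper_force: 59.0
```

Call:
{"fn": "carry_out", "kwargs": {"twist": [[0,0,0],[0,0,0],[0,0,0],[0,0,0]], "xyz": [[0,0,0],[0,0,0],[0,0,0],[0,0,0]], "grip": [0,0,0,0]}}

```text
time: 8.72
eef_pos: [0.547, 0.1218, 0.2613]
ee_rot: [180.0, -18.1, 21.9]
ft_force: [-0.3, -0.8, -1.1]
finger_gap: 0.0181
gripper_force: 59.0
```

```bash
python3 n.py w4; python3 - <<'E'
from h import *
s=read_state()
ps,_=read_camera('scene');p=cv2.imread('pics/w4.png');a=cv2.resize(p[130:260,256:384],(395,400),interpolation=2);b=cv2.resize(ps[130:230,325:425,::-1],(400,400),interpolation=2);cv2.imwrite('pics/c4.png',np.hstack([a,b]))
E
```

```text
382 9596 [0.547  0.1218 0.2613] [179.98 -18.08  21.93] n [-0.288  -0.1143  0.9508] spot [0.5941 0.1408 0.1116] tool [ 1.800e-03 -1.000e-04  1.581e-01] n_tool [ 5.0e-04 -1.1e-03 -1.0e+00] 0.19 circ [0.5914 0.1394] 0.0142 F [-0.3 -0.8 -1.1]
381 9601 [0.547  0.1217 0.2611] [179.98 -18.07  21.93] n [-0.2881 -0.1137  0.9508] spot [0.594  0.1407 0.1115] tool [ 1.80e-03 -1.00e-04  1.58e-01] n_tool [ 5.0e-04 -1.8e-03 -1.0e+00] 0.31 circ [0.5912 0.1393] 0.0142 F [-0.7  0.5 -1.2]
381 9629 [0.5469 0.1217 0.261 ] [179.98 -18.06  21.93] n [-0.2879 -0.1144  0.9508] spot [0.594  0.1408 0.1115] tool [ 1.900e-03 -1.000e-04  1.578e-01] n_tool [ 2.0e-04 -1.1e-03 -1.0e+00] 0.21 circ [0.5913 0.1394] 0.0141 F [-0.2 -0.4 -0.9]
384 9607 [0.5469 0.1218 0.2608] [179.99 -18.04  21.93] n [-0.2876 -0.1133  0.951 ] spot [0.594  0.1407 0.1115] tool [ 0.002  -0.      0.1577] n_tool [ 7.0e-04 -2.1e-03 -1.0e+00] 0.28 circ [0.5914 0.1395] 0.0142 F [-0.3  0.1 -1.3]
mean spot_tool [ 1.900e-03 -1.000e-04  1.579e-01] n_tool [ 4.0e-04 -1.5e-03 -1.0e+00]
```

View pics/c4.png

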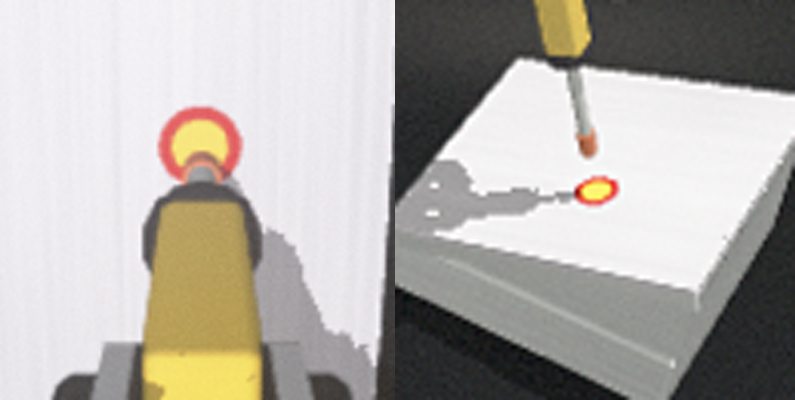

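The crop shows, on the left, the tip in front of the ring's lower rim, with the ring centre at crop (201,147). On the right the tip hangs above the spot, the shadow pointing at it. I'll fit the ring's outer edge on the plane, from both views.

```bash
cat > r.py <<'E'
from h import *
from scipy.optimize import least_squares
s=read_state();pos,rot=s['eef_pos'],s['ee_rot'];Rm=R.from_euler('xyz',rot,degrees=True).as_matrix();n=-Rm[:,2]
print(pos,rot)
def fit(T):  # outer edge: farthest ring point per bearing about current centre, robust circle of r=15
    c=T[:,:2].min(0)/2+T[:,:2].max(0)/2
    f=lambda c:np.hypot(*(E-c[:2]).T)-c[2]
    for _ in range(5):
        a=np.degrees(np.arctan2(T[:,1]-c[1],T[:,0]-c[0]))//12;r=np.hypot(T[:,0]-c[0],T[:,1]-c[1])
        E=np.array([T[a==k][np.argmax(r[a==k])][:2] for k in np.unique(a)])
        E=E[np.hypot(*(E-c).T)>.0125]
        o=least_squares(f,[*c,.0148],loss='soft_l1',f_scale=.0005);c=o.x[:2]
    return o.x,len(E)
for nme in('wrist','scene','top'):
    p,d=read_camera(nme);H=cv2.cvtColor(cv2.resize(p,None,fx=4,fy=4,interpolation=cv2.INTER_CUBIC),cv2.COLOR_RGB2HSV).astype(int)
    m=(H[...,1]>90)&((H[...,0]<38)|(H[...,0]>168))&(H[...,2]>70);v,u=np.nonzero(m);u=(u+.5)/4-.5;v=(v+.5)/4-.5
    if nme=='wrist': o,D,_=wray(u,v,pos,rot)
    else:
        c=camera_params(nme);X=c['extrinsics'];o=X[:3,3];D=np.c_[(u-c['cx'])/c['fx'],(v-c['cy'])/c['fy'],np.ones(len(u))]@X[:3,:3].T
    S=np.array([.592,.1398,.1110]);Q=o+D*(((S-o)@n)/(D@n))[:,None];T=(Q-pos)@Rm
    k=np.linalg.norm(Q-S,axis=1)<.02
    if k.sum()>50: print(nme,'ring centre tool',fit(T[k]))
    if nme!='top':  # copper tip
        P=cloud(nme,np.ones(d.shape,bool),d) if nme=='scene' else wcloud(np.ones(d.shape,bool),d,pos,rot);h=cv2.cvtColor(p,cv2.COLOR_RGB2HSV)[d>0].astype(int);t=(P-pos)@Rm
        k=(np.hypot(t[:,0],t[:,1])<.015)&(t[:,2]>.1)&((P-S)@n>.008)&(h[:,1]>60);q=t[k];print(nme,'copper',len(q),q.mean(0).round(4),q.min(0).round(4),q.max(0).round(4))
        k=(np.hypot(t[:,0],t[:,1])<.015)&(t[:,2]>.07)&(t[:,2]<.1);q=t[k]
        if len(q): print(nme,'stem',len(q),q.mean(0).round(4))
E
python3 r.py
```

```text
[0.54684958 0.12176389 0.26051648] [179.99454249 -18.01665151  21.92827902]
wrist ring centre tool (array([-0.0005883 ,  0.00016657,  0.01452342]), 27)
wrist copper 77 [0.0037 0.0008 0.1112] [-0.0012 -0.005   0.1058] [0.0065 0.0067 0.1237]
wrist stem 23 [0.0038 0.0008 0.0956]
scene ring centre tool (array([0.00172906, 0.00047924, 0.014409  ]), 30)
scene copper 22 [0.0043 0.0042 0.1154] [-0.0029 -0.0015  0.1092] [0.0088 0.0081 0.1243]
scene stem 38 [0.0035 0.0026 0.0863]
top ring centre tool (array([-0.00447586,  0.0001873 ,  0.014738  ]), 30)
```

Call:
{"fn": "carry_out", "kwargs": {"twist": [[0,0,0],[0,0,0],[0,0,0],[0,0,0],[0,0,0]], "xyz": [[-0.05,-0.05,1.0],[0,0,1.0],[0,0,0.4],[0,0,0],[0,0,0]], "grip": [0,0,0,0,0]}}

```text
time: 9.53
eef_pos: [0.5528, 0.1249, 0.2363]
ee_rot: [-180.0, -17.9, 21.9]
ft_force: [1.5, -0.9, -1.9]
finger_gap: 0.0185
gripper_force: 59.1
```

Call:
{"fn": "carry_out", "kwargs": {"twist": [[0,0,0],[0,0,0],[0,0,0],[0,0,0],[0,0,0]], "xyz": [[0,0,0],[0,0,0],[0,0,0],[0,0,0],[0,0,0]], "grip": [0,0,0,0,0]}}

```text
time: 9.95
eef_pos: [0.5531, 0.1248, 0.2374]
ee_rot: [180.0, -18.0, 21.9]
ft_force: [0.7, 0.1, -1.9]
finger_gap: 0.0182
gripper_force: 59.1
```

```bash
cat > f.py <<'E'
from h import *
import sys
F=[];D=[];L=[];X=[]
for i in range(int(sys.argv[1])):
    s=read_state();pos,rot=s['eef_pos'],s['ee_rot'];Rm=R.from_euler('xyz',rot,degrees=True).as_matrix()
    p,d=read_camera("wrist");P=wcloud(np.ones(d.shape,bool),d,pos,rot);h=cv2.cvtColor(p,cv2.COLOR_RGB2HSV)[d>0]
    T=(P-pos)@Rm;k=(abs(T[:,1])>.02)&(abs(T[:,1])<.07)&(abs(T[:,0])<.06)&(abs(T[:,2]-.14)<.03)&(h[:,1]<60)&(h[:,2]>100)
    G=T[k];A=np.c_[G[:,:2],np.ones(len(G))];co=np.linalg.lstsq(A,G[:,2],rcond=None)[0];D.append(co[2]);L.append(np.degrees(co[:2]))
    F.append(s['ft_force']);X.append(np.r_[pos,rot])
F=np.array(F);print('F',F.mean(0).round(2),F.std(0).round(2),'along n',(F@-Rm[:,2]).mean().round(2),'TCP-plane dist',np.round(D,4),'slope err',np.mean(L,0).round(2));print(np.round(X[0],4),np.round(X[-1],4))
E
python3 f.py 5
```

```text
F [ 0.18 -0.49 -1.44] [0.57 0.67 0.56] along n -1.36 TCP-plane dist [0.1334 0.1333 0.1333 0.1332 0.1332] slope err [-0.03 -0.1 ]
[ 5.531000e-01  1.248000e-01  2.374000e-01  1.799949e+02 -1.800850e+01
  2.192940e+01] [ 5.531000e-01  1.249000e-01  2.373000e-01  1.799986e+02 -1.800060e+01
  2.193620e+01]
```

Call:
{"fn": "carry_out", "kwargs": {"twist": [[0,0,0],[0,0,0],[0,0,0],[0,0,0],[0,0,0]], "xyz": [[0,0,0.3],[0,0,0.2],[0,0,0.2],[0,0,0.1],[0,0,0]], "grip": [0,0,0,0,0]}}

```text
time: 10.62
eef_pos: [0.5554, 0.1258, 0.2293]
ee_rot: [-180.0, -18.0, 21.9]
ft_force: [-0.4, 0.2, -0.7]
finger_gap: 0.0184
gripper_force: 59.2
```

Call:
{"fn": "carry_out", "kwargs": {"twist": [[0,0,0],[0,0,0],[0,0,0],[0,0,0],[0,0,0]], "xyz": [[0,0,0],[0,0,0],[0,0,0],[0,0,0],[0,0,0]], "grip": [0,0,0,0,0]}}

```text
time: 11.03
eef_pos: [0.5553, 0.1258, 0.2296]
ee_rot: [180.0, -18.0, 21.9]
ft_force: [-0.6, -0.7, -0.7]
finger_gap: 0.018
gripper_force: 59.2
```

```bash
python3 f.py 8
```

```text
F [-0.17  0.08 -0.53] [0.4  0.51 0.38] along n -0.47 TCP-plane dist [0.1252 0.1252 0.1252 0.1251 0.1252 0.1251 0.1251 0.1251] slope err [-0.05 -0.09]
[ 5.553000e-01  1.258000e-01  2.296000e-01  1.799999e+02 -1.799080e+01
  2.193510e+01] [ 5.553000e-01  1.258000e-01  2.296000e-01 -1.799986e+02 -1.798750e+01
  2.193080e+01]
```

Call:
{"fn": "carry_out", "kwargs": {"twist": [[0,0,0],[0,0,0],[0,0,0],[0,0,0],[0,0,0]], "xyz": [[0,0,0.12],[0,0,0.12],[0,0,0.1],[0,0,0],[0,0,0]], "grip": [0,0,0,0,0]}}

```text
time: 11.85
eef_pos: [0.5564, 0.1262, 0.2263]
ee_rot: [180.0, -18.0, 21.9]
ft_force: [-1.1, -0.1, 0.5]
finger_gap: 0.0183
gripper_force: 59.3
```

Call:
{"fn": "carry_out", "kwargs": {"twist": [[0,0,0],[0,0,0],[0,0,0],[0,0,0],[0,0,0]], "xyz": [[0,0,0],[0,0,0],[0,0,0],[0,0,0],[0,0,0]], "grip": [0,0,0,0,0]}}

```text
time: 12.27
eef_pos: [0.5563, 0.1262, 0.2264]
ee_rot: [-180.0, -18.0, 21.9]
ft_force: [-0.7, -0.3, 0.9]
finger_gap: 0.0183
gripper_force: 59.3
```

```bash
python3 f.py 20; python3 r.py; python3 - <<'E'
from h import *
ps,_=read_camera('scene');p,_=read_camera('wrist');a=cv2.resize(p[130:260,256:384,::-1],(395,400),interpolation=2);b=cv2.resize(ps[130:230,325:425,::-1],(400,400),interpolation=2);cv2.imwrite('pics/c5.png',np.hstack([a,b]))
E
```

```text
F [-0.53 -0.16  0.7 ] [0.36 0.39 0.51] along n 0.84 TCP-plane dist [0.1218 0.1217 0.1217 0.1217 0.1217 0.1217 0.1217 0.1217 0.1217 0.1217
 0.1217 0.1217 0.1217 0.1217 0.1217 0.1217 0.1217 0.1217 0.1217 0.1217] slope err [-0.06 -0.1 ]
[ 5.563000e-01  1.262000e-01  2.264000e-01 -1.799993e+02 -1.799270e+01
  2.193360e+01] [ 5.563000e-01  1.262000e-01  2.263000e-01 -1.799998e+02 -1.798310e+01
  2.193780e+01]
[0.55633842 0.12618657 0.22639313] [179.99948931 -17.99285333  21.93497471]
wrist ring centre tool (array([-0.00281615,  0.00069495,  0.01657799]), 30)
wrist copper 70 [0.004  0.0008 0.1051] [ 1.000e-04 -5.000e-03  1.006e-01] [0.0066 0.0065 0.1132]
wrist stem 23 [0.0038 0.0003 0.0955]
scene ring centre tool (array([0.00199779, 0.0008584 , 0.01464018]), 30)
scene copper 17 [0.0041 0.0036 0.1075] [-0.0018 -0.0019  0.102 ] [0.0073 0.0076 0.1132]
scene stem 31 [0.0035 0.0028 0.0854]
top ring centre tool (array([-0.00417086,  0.00054397,  0.01506242]), 28)
```

View pics/c5.png

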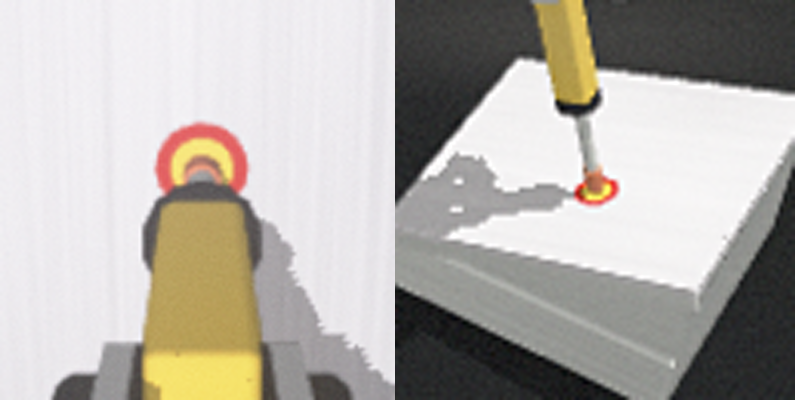

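The crop shows the copper tip inside the yellow disc in both views, ringed by red. Force (about 2.2 N), plane distance and copper travel (about 6 mm) all agree on half pushed in, and the tilt error is about 0.1°. I'll hand in.

```bash
python3 -c "
from bench import *
print(close_job())"
```

```text
the job is handed in; nothing more can be done
None
```

I handed in the job with the thermometer held still on the ringed spot: its tip is in the yellow disc, square to the slope within about 0.1°, and pressed in about 6 mm (about 2.2 N); I didn't touch the driver, beaker, bottle or regulator.

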